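# Nip a roller in the thumbwheel bench gauge

## Task

Stand the loose bright steel roller on end in the nest of the bench gauge, centred across it between the fixed anvil and the sliding jaw. Then roll the gauge's recessed thumbwheel with a fingertip, top of the rim towards the anvil and with only moderate pressure, until the jaw has pushed the roller up against the anvil and stays closed on it with a gentle grip. Move the jaw only by its wheel, do not lean on the gauge, and leave the other things on the bench alone.

Things in the scene. Friction and masses are not known exactly. Their poses are not given: they have to be found in the camera images.
- gauge: Bench gauge, fixed. Steel base plate 204 x 72 mm, 12 mm thick; its top (12 mm over the bench) is the nest floor. Origin: under the base's centre, on the bench. +z up, +x along the slide from the anvil towards the thumbwheel; the jaw closes towards -x. Grey wheel housing at the +x end: x = 31 to 101 mm, y = -26.5 to 26.5 mm, flat top at z = 50 mm.
- anvil: Fixed anvil of the gauge, an upright steel block 40 mm wide (y), 28 mm high, 16 mm thick; its place along the gauge differs each time. Axes as the gauge's. Origin: on the nest floor, where the roller's centre is when it touches the anvil's flat face squarely; the face lies 16.5 mm behind (-x) this point. The roller may be stood several mm in front (+x): the jaw pushes it home.
- jaw: Sliding aluminium jaw, 30 x 42 mm, top 39 mm over the bench. Its frame is the gauge's while the jaw is fully open, as at the start; closing moves it to -x. Geared to the wheel: 1 mm of rim rolled moves it 1 mm. The slide has about 4 N of friction, felt at the rim; it also keeps the jaw where it is when the wheel is let go.
- nose_face (a point): Centre of the face of the jaw's sprung round steel nose, 22 mm across, 31 mm over the bench (spring 2.5 N per mm). It points to the anvil and touches the roller. At the start it is 18 to 30 mm from the side of a roller that touches the anvil.
- wheel_window (a point): Centre of the 17 x 52 mm slot in the housing's top face, in that face's plane (50 mm over the bench), under the crown of the thumbwheel; axes as the gauge's. Wheel: knurled steel, 48 mm across, 12 mm wide, axle along y. Only its top stands out, by 4 to 12 mm; how much differs each time, so feel for it. Its rim is cushioned: it yields about 6 N per mm.
- stroke_start (a point): Point in the plane of the housing's top, 9 mm to +x of the slot's centre: a good start for a fingertip stroke to -x, at constant height, over the crown (a stroke turns the wheel while the tip covers the crown; several are needed). Rim friction is 0.8 to 1.2. A press of 8 to 10 N rolls the wheel and slips harmlessly once the jaw has closed; less slips too early; over 14 N is too hard.
- roller_mid (a point): Centre, half-way up, of the loose plain roller: bright steel cylinder 33 mm in diameter, 38 mm high, about 0.22 kg, standing on end on the bench left of the gauge. z along its axis.
- tape_measure: Tape measure 60 x 70 x 36 mm lying on the bench, a bystander. Origin under its centre.
- card_box: Small brown card box 54 x 67 x 38 mm standing on the bench, a bystander. Origin under its centre.
- bush: Flanged brass bush, 41 mm across, 35 mm high, standing on the bench, a bystander. Origin under its centre.

How it is judged (in metres and radians):
On the way, in this order (a step that is already met when the one before it is completed fails the run):
1. the roller stands released in the nest between anvil and jaw, the jaw not yet gripping it (x of roller_mid in the frame of anvil between -0.003 and 0.03 m and y of roller_mid in the frame of anvil between -0.008 and 0.008 m and z of roller_mid in the frame of anvil below 0.022 m and angle between roller_mid's own z axis and vertical below 0.1 rad and contact force between the fingers and roller below 0.1 N and contact force between jaw and roller below 1 N), for 0.2 s.
2. the jaw, rolled up by the wheel, grips the roller with at least 1.5 N (contact force between jaw and roller above 1.5 N), for 0.2 s.
At the end, for the whole second after the job is handed in: The roller stands upright (within 0.1 rad) on the nest floor, against the anvil within 3 mm and centred across the gauge within 8 mm, and the jaw stays closed on it with 1 to 9 N (contact force between jaw and roller between 1 and 9 N and x of roller_mid in the frame of anvil between -0.003 and 0.003 m and y of roller_mid in the frame of anvil between -0.008 and 0.008 m and z of roller_mid in the frame of anvil below 0.022 m and angle between roller_mid's own z axis and vertical below 0.1 rad and linear speed of roller below 0.02 m/s); the robot touches nothing.
It fails at once if the gripper or arm presses on the gauge, its wheel or anything else but the roller with more than 14 N (contact force between the fingers and roller below 0.1 N and contact force between any of the fingers, the arm and anything else above 14 N).
It fails at once if the jaw squeezes the roller with more than 9 N (contact force between jaw and roller above 9 N).
It fails at once if the jaw is pushed directly by the gripper or arm (over 2 N) (contact force between any of the fingers, the arm and jaw above 2 N).
It fails at once if a bystander (tape measure, card box, bush) is moved more than 20 mm (distance of any of tape_measure, card_box, bush from where it was at the start of the episode above 0.02 m).
It also fails if it takes over 72 s, if anything falls off the work surface, if the arm or the gripper's body presses on something with over 40 N, if the wrist force passes 120 N, or if a joint passes its speed limit or range.

## Robot

A 6-joint arm with a two-finger parallel gripper is mounted at the origin on a cart in front of the work surface, level with it; the furniture and walls round the work are solid. World frame = base frame: x ahead of the robot, y to its left, z up, the work surface at z = 0. Lengths are in mm, angles in rad, forces in N, time in s.
With the tool pointing down it reaches from about 275 to 750 mm from the base axis. Payload 10.2 kg.
Tool frame: the origin (TCP) lies at the very end of the fingers, on their centre line; the grasp point (between the pads) lies 19 mm behind it; x points along the fingers, y is the direction in which the jaws open and shut, and the axes are right-handed (so a half turn about x gives the same grasp; the last joint's range is limited). The gripper opens to 85 mm and grips with 20 to 120 N. Pads are 22 mm wide; open, the fingers measure 114 mm over their backs; the gripper's body (76 mm by 85 mm) begins 54 mm behind the grasp point. The pads swing forward as they close: fully open they stand 13 mm farther back than shut.
Start: joints at [-1.544, 0.313, 1.498, -0, 1.331, -0.223], TCP at [129.772, -508.714, 231.294] pointing down, gripper open.
Joint ranges: [-2.94, 2.94], [-0.97, 2.17], [0.19, 2.56], [-1.23, 4.37], [0.02, 3.11], [-2.88, 2.88]. Speed limits (rad/s): [2.39, 2.39, 3.01, 3.14, 3.14, 3.14].

## Interface

Orientations are given as a unit quaternion [w, x, y, z].
In Python, from rig import ctrl, viewer, order gives the robot as it stands. The module is installed in compiled form; this text tells all that it offers.
- The arm moves only by the tool carry_out, never from a script. Its argument "deltas" is a list of rows, each a list of 7 numbers: the gripper command: -1 is fully open, 1 is shut, values between are in proportion, then the shift along the tool's x, y, z in mm, then the turn, a rotation vector about the tool's x, y, z in degrees. A call has exactly 5 rows; each row is the pose to reach, as a shift and turn from the pose commanded when the call began, along the tool's axes at that moment; what a row does not reach only later rows make up. A row lasts 1/8 s, in which the tool goes at most 62.5 mm and 10.7 degrees, less where a joint would pass 70% of its speed; a pose out of reach is approached as far as the arm can. A call with a gripper value outside its range is refused whole. The fingers move at their own pace and stop on an object; "newtons" is the grip in N (left out, the last holds). Time passes only in rows, so rows that repeat a pose let the fingers close, or fill a call up. It gives the time, the measured TCP pose, the force and the opening at its end, in the units of the state.
- ctrl.sense(): the state, without advancing time (a new reading comes with each control period).
- viewer.capture(name): name is "side" or "top" or "wrist"; returns the picture (400x640x3 uint8, red, green, blue); there is no depth.
- viewer.calibration(name): a dict with "fx", "fy", "cx", "cy" (pixels), "xyz" and "attitude" of the camera in the world; the wrist camera has in their place "T_tool_cam" (4x4, takes a point from camera to tool coordinates, whose origin is the TCP and whose axes are the tool frame's). Camera axes: x right, y down, z forward; pixel columns grow to the right and rows downward; lengths in mm; the calibration is good to about 2 mm. A picture is of the moment at which its call begins: read the wrist's pose just before it. calibration takes no time and is no camera call.
- order.finish_job(): hands the job in, once; it reports no verdict.
The state is a dict: "time_s": time; "joints": joint angles; "dq": joint speeds; "tau": joint torques, N m; "eef_pos": TCP position; "ee_rot": TCP orientation; "force": force on the tool from outside, world axes, zero at the start; "wrist_torque": the same for the moment, N m; "grip_width": opening from 0.0 (shut) to 1.0 (fully open).
Only numpy, scipy, OpenCV 4.12 (cv2) and the standard library are available. Lean on these libraries where they do the work, as an engineer would, in place of code of your own. Each camera call takes 0.05 s, during which the arm holds its last target. There are 200 camera calls.

## Working session

There is one attempt and no reset: what is moved stays moved. The work goes in short steps, Python scripts to look and compute and a tool call to move; the robot and the scene stay as the last step left them, time stands still between calls to the robot, and variables do not carry over. Pictures are saved under pics/ and viewed, about 8 in all and at most 12, crops included, and the job is handed in when it is done.

Besides the shell and the picture viewer there is one more tool, called after "Emit:" as a command line: name --pt "numbers of a row" for each row, then --argument value for the rest. carry_out: Moves the arm, as the interface text tells. Its arguments: {"type":"object","properties":{"deltas":{"type":"array"},"newtons":{"type":"number"}},"required":["deltas"]}

```bash
mkdir -p pics; python3 - <<'E'
from rig import ctrl, viewer
import cv2,numpy as np
s=ctrl.sense();print({k:np.round(v,3).tolist() for k,v in s.items()})
for n in("top","side"):
    cv2.imwrite(f"pics/{n}0.png",viewer.capture(n)[:,:,::-1]);print(n,viewer.calibration(n))
print(viewer.calibration("wrist"))
E
```

```text
{'time_s': 0.0, 'joints': [-1.544, 0.313, 1.498, -0.0, 1.331, -0.223], 'dq': [-0.001, -0.001, -0.0, 0.002, -0.001, -0.0], 'tau': [0.001, -41.227, -25.974, -0.0, 0.004, 0.0], 'eef_pos': [129.76, -508.454, 230.73], 'ee_rot': [0.088, 0.702, 0.089, -0.702], 'force': [0.424, 0.03, 0.233], 'wrist_torque': [-0.007, -0.011, 0.029], 'grip_width': 1.005}
top {'fx': 371.8426498838996, 'fy': 371.8426498838996, 'cx': 321.19640079320214, 'cy': 202.00919313009456, 'xyz': array([ 384.59930555,    3.25439715, 1057.98424386]), 'attitude': array([-0.05763626,  0.7067351 , -0.70161449,  0.07028982])}
side {'fx': 496.9521541878787, 'fy': 496.9521541878787, 'cx': 317.0215617715132, 'cy': 192.74809467819864, 'xyz': array([-149.55479056, 1029.52584584,  708.21028756]), 'attitude': array([ 0.1482244 , -0.25837021,  0.80959212, -0.50580131])}
{'fx': 290.48891792704336, 'fy': 290.48891792704336, 'cx': 322.2480103573592, 'cy': 204.42597158387173, 'T_tool_cam': array([[-6.36133343e-04, -2.88038224e-01,  9.57618701e-01,
        -1.43322755e+02],
       [ 9.99999353e-01, -1.08619223e-03,  3.37574914e-04,
         6.69122683e-01],
       [ 9.42923513e-04,  9.57618296e-01,  2.88038729e-01,
        -7.30018661e+01],
       [ 0.00000000e+00,  0.00000000e+00,  0.00000000e+00,
         1.00000000e+00]])}
```

View pics/top0.png

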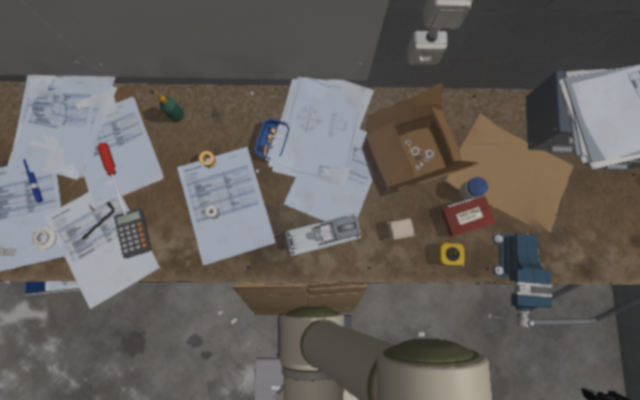

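View pics/side0.png

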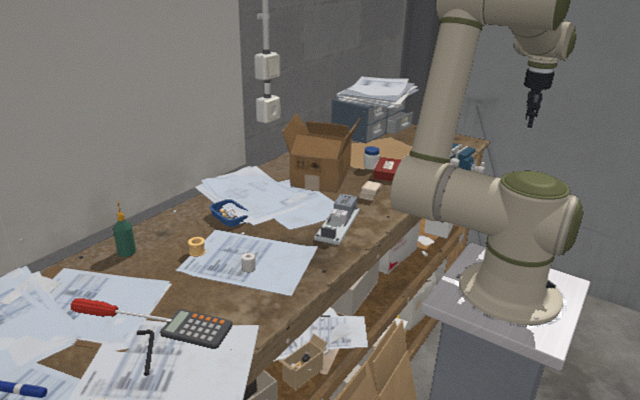

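The top picture shows the roller at about (211,212), the gauge spanning (287,240) to (360,228), the bush at (206,158), the card box at (400,229) and the tape at (452,254). In the side picture the grey housing is at the far (-y) end of the gauge.

```bash
cat > h.py <<'E'
from rig import ctrl, viewer
import cv2,numpy as np
from scipy.spatial.transform import Rotation as R
def q(w): return R.from_quat([w[1],w[2],w[3],w[0]])
def cam(n,s=None):
    c=viewer.calibration(n);K=np.array([[c['fx'],0,c['cx']],[0,c['fy'],c['cy']],[0,0,1]])
    if n=='wrist':
        T=c['T_tool_cam'];Rt=q(s['ee_rot']).as_matrix();return K,Rt@T[:3,:3],Rt@T[:3,3]+s['eef_pos']
    return K,q(c['attitude']).as_matrix(),c['xyz']
def w2p(C,p):
    v=C[1].T@(np.asarray(p,float)-C[2]);v=C[0]@v;return v[:2]/v[2]
def p2w(C,u,z):
    d=C[1]@np.linalg.inv(C[0])@[u[0],u[1],1];return C[2]+d*(z-C[2][2])/d[2]
E
python3 - <<'E'
from h import *
C=cam('top')
for n,u,z in[('roller',(211,212),38),('gaugeL',(287,240),12),('gaugeR',(360,228),30),('bush',(206,158),35),('card',(401,229),38),('tape',(452,254),36)]:print(n,p2w(C,u,z).round())
t=cv2.imread('pics/top0.png')[190:270,180:420];s=cv2.imread('pics/side0.png')[190:250,300:400]
t=cv2.resize(t,(768,256),interpolation=cv2.INTER_CUBIC);s=cv2.resize(s,(500,300),interpolation=cv2.INTER_CUBIC)
o=np.zeros((556,768,3),np.uint8);o[:256]=t;o[256:,:500]=s;cv2.imwrite('pics/crop0.png',o)
s=ctrl.sense();r=q(s['ee_rot']).as_matrix();print(r.round(2))
E
```

```text
roller [541. 289.  38.]
gaugeL [467.  80.  12.]
gaugeR [ 500. -123.   30.]
bush [696. 314.  35.]
card [ 498. -236.   38.]
tape [ 430. -374.   36.]
[[-0.    0.25 -0.97]
 [ 0.   -0.97 -0.25]
 [-1.   -0.   -0.  ]]
```

View pics/crop0.png

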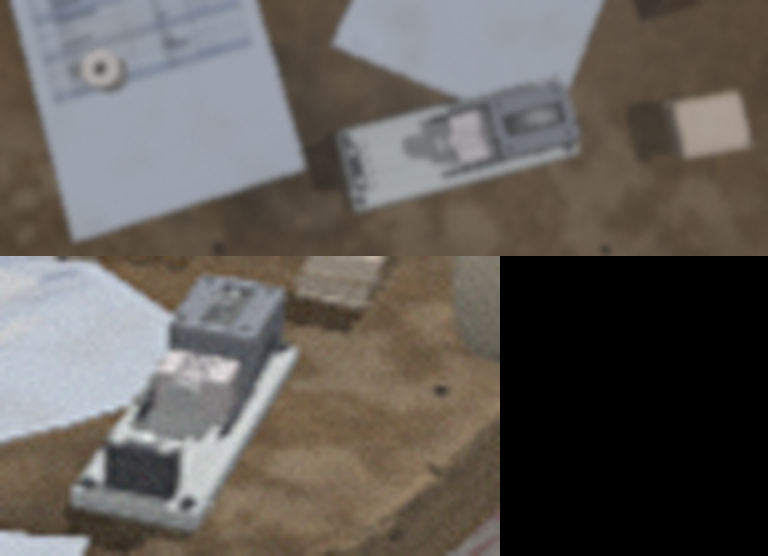

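The crop shows the anvil (dark, open face towards the jaw) at the left end of the gauge, then the jaw with its nose, then the housing with its slot at the right. Gauge +x therefore runs along about world -y. The gap between anvil and nose is free.

Emit:
carry_out --pt "-1 0 -38 -46 -8.7 0 0" --pt "-1 0 -77 -92 -17.4 0 0" --pt "-1 0 -116 -138 -26 0 0" --pt "-1 0 -154 -184 -35 0 0" --pt "-1 0 -193 -230 -43.5 0 0" --newtons 30

```text
time_s: 0.72
eef_pos: [305.6, -263.1, 231.2]
ee_rot: [0.343, 0.618, 0.343, -0.618]
force: [0.2, 0.4, 0.8]
grip_width: 0.999
```

```bash
cat >> h.py <<'E'
def go(p,yaw,n):
    "tool pointing down, tool y at yaw deg in world; prints tool-frame shift and turn"
    s=ctrl.sense();r=q(s['ee_rot']);a=np.radians(yaw)
    Y=np.array([np.cos(a),np.sin(a),0]);X=np.array([0,0,-1.]);T=R.from_matrix(np.c_[X,Y,np.cross(X,Y)])
    d=r.inv().apply(np.asarray(p)-s['eef_pos']);t=(r.inv()*T).as_rotvec(degrees=True)
    print('t',s['time_s'],'pos',np.round(s['eef_pos'],1),'F',np.round(s['force'],1),'g',round(s['grip_width'],3),'| shift',d.round(1),'turn',t.round(1),'rows',max(np.linalg.norm(d)/62.5,np.linalg.norm(t)/10.7).round(1))
E
python3 -c "
from h import *
go([480,-20,230],11.5,5)"
```

```text
t 0.725 pos [ 305.6 -263.1  231.2] F [0.2 0.4 0.8] g 0.999 | shift [   1.3   19.4 -298.5] turn [-43.4  -0.   -0. ] rows 4.8
```

Emit:
carry_out --pt "-1 0 4 -60 -8.7 0 0" --pt "-1 0 8 -120 -17.4 0 0" --pt "-1 1 12 -180 -26 0 0" --pt "-1 1 16 -240 -35 0 0" --pt "-1 1 19 -298 -43.4 0 0"

```text
time_s: 1.35
eef_pos: [480.6, -20.8, 230.1]
ee_rot: [0.548, 0.447, 0.548, -0.447]
force: [0.7, -2.3, 0.8]
grip_width: 0.999
```

```bash
python3 - <<'E'
from h import *
import pickle
s=ctrl.sense();im=viewer.capture('wrist');cv2.imwrite('pics/w1.png',im[:,:,::-1]);pickle.dump(s,open('s1.pkl','wb'))
C=cam('wrist',s)
print(s['eef_pos'],w2p(C,[541,289,38]),w2p(C,[467,80,12]),w2p(C,[500,-123,30]))
go([541,289,180],11.5,5)
E
```

```text
[480.55679001 -20.80689511 230.13712446] [ 458.79982263 -140.39468065] [328.53741991  91.08852067] [321.70175985 258.14246157]
t 1.4 pos [482.7 -16.1 229.9] F [-2.1  4.3 -2.3] g 1.0 | shift [  50.7  120.8 -286.1] turn [ 0.6 -0.1 -0.1] rows 5.0
```

View pics/w1.png

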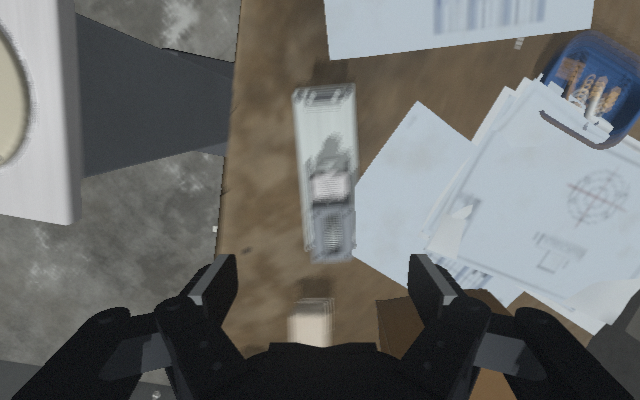

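The blurred wrist picture, taken while the arm was still moving, shows the gauge from (325,90) down to (333,258), nearly along the tool z axis. I'll go on to the roller and settle before measuring.

Emit:
carry_out --pt "-1 10 24 -57 0 0 0" --pt "-1 20 48 -114 0 0 0" --pt "-1 30 72 -171 0 0 0" --pt "-1 40 96 -228 0 0 0" --pt "-1 50 120 -285 0 0 0"

```text
time_s: 2.02
eef_pos: [541.9, 281.4, 179.8]
ee_rot: [0.546, 0.449, 0.546, -0.449]
force: [0.3, -1.3, 0.4]
grip_width: 0.999
```

Emit:
carry_out --pt "-1 0 0 0 0 0 0" --pt "-1 0 0 0 0 0 0" --pt "-1 0 0 0 0 0 0" --pt "-1 0 0 0 0 0 0" --pt "-1 0 0 0 0 0 0"

```text
time_s: 2.65
eef_pos: [542.0, 278.8, 180.8]
ee_rot: [0.546, 0.449, 0.546, -0.449]
force: [-0.2, 0.3, -0.1]
grip_width: 0.999
```

```bash
python3 - <<'E'
from h import *
import pickle
s=ctrl.sense();im=viewer.capture('wrist');cv2.imwrite('pics/w2.png',im[:,:,::-1]);pickle.dump(s,open('s2.pkl','wb'))
C=cam('wrist',s)
print(s['eef_pos'],s['dq'].round(3) if hasattr(s['dq'],'round') else s['dq'],w2p(C,[541,289,38]),w2p(C,[467,80,12]),w2p(C,[500,-123,30]))
go([541,289,180],11.5,5)
E
```

```text
[542.02006167 278.84509561 180.7528523 ] [ 0.006  0.004 -0.001  0.     0.001  0.   ] [323.54743279 181.86330438] [235.07054608 323.6842521 ] [239.14898527 453.54920361]
t 2.7 pos [542.  279.  180.6] F [ 0.3 -0.5  0.4] g 1.0 | shift [  0.6   1.  -10. ] turn [-0.3 -0.  -0. ] rows 0.2
```

View pics/w2.png

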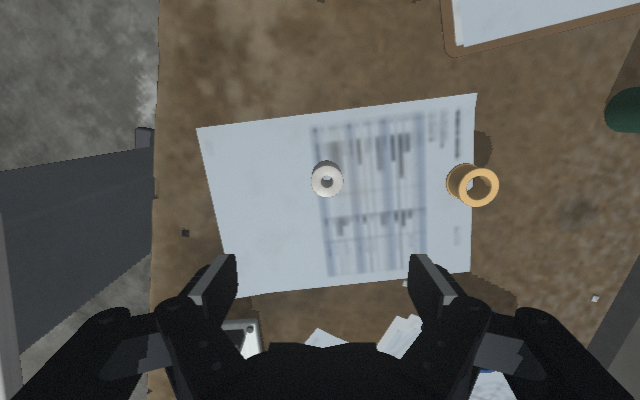

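The roller's top face is centred at about (327,180), between the fingers and well clear of the bush at (473,187).

```bash
python3 - <<'E'
from h import *
import pickle
s=pickle.load(open('s2.pkl','rb'));C=cam('wrist',s)
im=cv2.imread('pics/w2.png')[150:210,295:360]
g=cv2.cvtColor(im,6);h=cv2.cvtColor(im,cv2.COLOR_BGR2HSV)
m=((h[...,1]<22)&(g>150)).astype(np.uint8)
n,l,st,ce=cv2.connectedComponentsWithStats(m)
i=1+np.argmax(st[1:,4]);print(st[i],ce[i]+[295,150])
(c,ax,an)=cv2.fitEllipse(max(cv2.findContours((l==i).astype(np.uint8),0,1)[0],key=len));print(c[0]+295,c[1]+150,ax)
for z in(38,):print(p2w(C,(c[0]+295,c[1]+150),z),p2w(C,(327,180),z))
a=p2w(C,(311,180),38);b=p2w(C,(343,180),38);print('dia',np.linalg.norm(a-b))
p=p2w(C,(c[0]+295,c[1]+150),38);go([p[0],p[1],8],11.5,1)
E
```

```text
[ 15   0  38  48 811] [328.91985203 179.03945746]
329.32026290893555 176.34677124023438 (29.967206954956055, 49.709110260009766)
[545.56911356 295.62946034  38.        ] [544.02768717 291.53813669  38.        ]
dia 32.09124059037369
t 2.7 pos [542.  279.  180.6] F [ 0.3 -0.5  0.4] g 1.0 | shift [172.7   6.7 -15.6] turn [-0.3 -0.  -0. ] rows 2.8
```

Emit:
carry_out --pt "-1 45 4 -12 -0.3 0 0" --pt "-1 90 4.5 -12 -0.3 0 0" --pt "-1 130 4.5 -12 -0.3 0 0" --pt "-1 155 4.5 -12 -0.3 0 0" --pt "-1 172 4.5 -12 -0.3 0 0"

```text
time_s: 3.32
eef_pos: [543.8, 291.8, 7.3]
ee_rot: [0.547, 0.447, 0.548, -0.448]
force: [-0.7, 0.2, 0.2]
grip_width: 0.999
```

Emit:
carry_out --pt "-1 0 0 0 0 0 0" --pt "0.3 0 0 0 0 0 0" --pt "1 0 0 0 0 0 0" --pt "1 0 0 0 0 0 0" --pt "1 0 0 0 0 0 0" --newtons 30

```text
time_s: 3.95
eef_pos: [544.2, 292.2, 9.2]
ee_rot: [0.548, 0.448, 0.547, -0.447]
force: [-2.5, -0.3, 5.8]
grip_width: 0.371
```

Emit:
carry_out --pt "1 0 0 0 0 0 0" --pt "1 -20 0 0 0 0 0" --pt "1 -60 0 0 0 0 0" --pt "1 -100 0 0 0 0 0" --pt "1 -140 0 0 0 0 0"

```text
time_s: 4.58
eef_pos: [543.8, 292.0, 150.8]
ee_rot: [0.548, 0.448, 0.548, -0.447]
force: [0.3, 0.4, -2.5]
grip_width: 0.378
```

```bash
python3 -c "
from h import *
go([490,10,190],11.5,5)"
```

```text
t 4.575 pos [543.8 292.  150.8] F [ 0.3  0.4 -2.5] g 0.378 | shift [ -39.3 -109.   265.6] turn [ 0. -0. -0.] rows 4.6
```

Emit:
carry_out --pt "1 -9 -21 54 0 0 0" --pt "1 -18 -42 108 0 0 0" --pt "1 -27 -63 162 0 0 0" --pt "1 -36 -84 216 0 0 0" --pt "1 -45 -105 270 0 0 0"

```text
time_s: 5.2
eef_pos: [494.3, 4.8, 194.8]
ee_rot: [0.548, 0.447, 0.547, -0.447]
force: [0.7, 0.7, -2.1]
grip_width: 0.376
```

Emit:
carry_out --pt "1 -4 -17 49 0 0 0" --pt "1 -4 -17 49 0 0 0" --pt "1 -4 -17 49 0 0 0" --pt "1 -4 -17 49 0 0 0" --pt "1 -4 -17 49 0 0 0"

```text
time_s: 5.82
eef_pos: [488.1, -44.0, 197.4]
ee_rot: [0.548, 0.447, 0.548, -0.447]
force: [-0.4, -0.4, -2.0]
grip_width: 0.375
```

```bash
python3 - <<'E'
from h import *
import pickle
s=ctrl.sense();im=viewer.capture('wrist');cv2.imwrite('pics/w3.png',im[:,:,::-1]);pickle.dump(s,open('s3.pkl','wb'))
print(s['eef_pos'],np.abs(s['dq']).max())
c=im[0:260,200:460,::-1];cv2.imwrite('pics/w3c.png',cv2.resize(c,(598,598),interpolation=cv2.INTER_CUBIC))
E
```

```text
[488.13295572 -43.98819921 197.4187947 ] 0.004540740538525934
```

View pics/w3c.png

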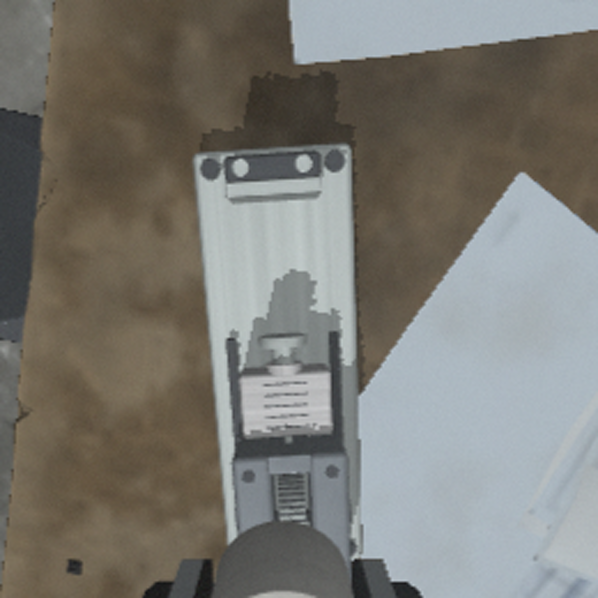

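The crop shows (crop pixels, scale 2.3):
- Base plate end corners at (194,157) and (351,146).
- Anvil top front edge from (227,184) to (322,178), foot of its face at about (229,201) to (322,194).
- Jaw top from (242,378) to (332,432), nose face at about row 337.
- Housing front edge from (235,460) to (349,452), with the wheel visible in the slot. The held roller hides the rest.

```bash
cat > g.py <<'E'
from h import *
import pickle
from scipy.optimize import least_squares
s=pickle.load(open('s3.pkl','rb'));C=cam('wrist',s)
P=lambda x,y:(200+x/2.3,y/2.3)
# gauge-frame points: (gx,gy,z) ; image left = gauge -y
obs=[((-102,-36,12),P(194,157)),((-102,36,12),P(351,146)),((31,-26.5,50),P(235,460)),((31,26.5,50),P(349,452))]
W=lambda g,p:np.array([g[0]+p[0]*np.cos(g[2])-p[1]*np.sin(g[2]),g[1]+p[0]*np.sin(g[2])+p[1]*np.cos(g[2]),p[2]])
f=lambda g:np.concatenate([w2p(C,W(g,p))-o for p,o in obs])
r=least_squares(f,[485,-20,np.radians(-78.5)],x_scale=[1,1,.01]);g=r.x
def inv(w):
    d=np.array(w[:2])-g[:2];c,s_=np.cos(g[2]),np.sin(g[2]);return np.array([c*d[0]+s_*d[1],-s_*d[0]+c*d[1]])
if __name__=='__main__':
    print('gauge',g[:2].round(1),np.degrees(g[2]).round(2),'res px',r.fun.round(1))
    for n,u,z in[('anv topL',(227,184),40),('anv topR',(322,178),40),('foot',(229,201),12),('footR',(322,194),12),('jawTL',(242,378),39),('jawTR',(329,373),39),('jawBR',(332,432),39),('jawBL',(243,438),39),('noseL',(258,337),31),('noseR',(307,337),31),('slotL',(275,490),50),('slotR',(311,490),50)]:
        print(n,inv(p2w(C,P(*u),z)).round(1))
    pickle.dump(g,open('g.pkl','wb'))
E
python3 g.py
```

```text
gauge [486. -22.] -74.6 res px [-0.7 -0.4  0.6 -0.7 -0.6  0.6  0.7  0.8]
anv topL [-86.1 -19.6]
anv topR [-85.7  20. ]
foot [-82.1 -21.3]
footR [-82.3  21.4]
jawTL [ -4.8 -20.3]
jawTR [-4.4 19.1]
jawBR [23.  19.3]
jawBL [ 23.1 -22.2]
noseL [-21.8 -12. ]
noseR [-20.3  10.4]
slotL [45.9 -8.7]
slotR [47.   7.7]
```

```bash
python3 - <<'E'
from g import *
w=W(g,(-58,0,60));print(w)
go([w[0],w[1],70],15.4,5)
E
```

```text
[470.6251762   33.94529543  60.        ]
t 5.875 pos [488.1 -44.2 197.4] F [-0.6  0.4 -2.3] g 0.378 | shift [127.4  -1.5 -80. ] turn [-3.8 -0.   0. ] rows 2.4
```

Emit:
carry_out --pt "1 20 -1.5 -40 -2 0 0" --pt "1 60 -1.5 -80 -3.8 0 0" --pt "1 100 -1.5 -80 -3.8 0 0" --pt "1 127 -1.5 -80 -3.8 0 0" --pt "1 127 -1.5 -80 -3.8 0 0"

```text
time_s: 6.5
eef_pos: [469.7, 33.7, 69.2]
ee_rot: [0.561, 0.428, 0.563, -0.429]
force: [-0.4, -0.2, -1.1]
grip_width: 0.376
```

```bash
python3 - <<'E'
from g import *
w=W(g,(-58,0,60));go([w[0],w[1],21.5],15.4,5)
im=viewer.capture('wrist');cv2.imwrite('pics/w4.png',cv2.resize(im[:,120:520,::-1],(600,600),interpolation=cv2.INTER_CUBIC))
E
```

```text
t 6.5 pos [469.7  33.7  69.2] F [-0.4 -0.2 -1.1] g 0.376 | shift [47.7  1.   0.1] turn [-0.  -0.1  0.2] rows 0.8
```

View pics/w4.png

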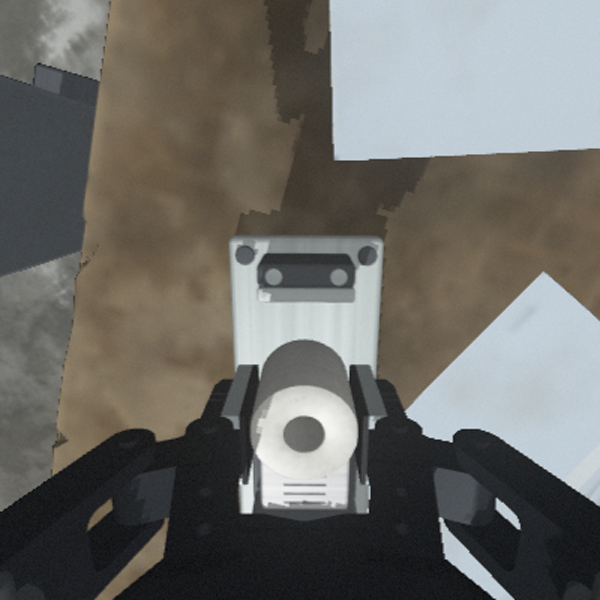

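The roller hangs square and centred over the nest: its axis is at u≈304 against the base mid-line at ≈307, and the anvil is clear at rows 255–300. I'll lower it.

Emit:
carry_out --pt "1 15 1 0 0 0 0" --pt "1 30 1 0 0 0 0" --pt "1 40 1 0 0 0 0" --pt "1 45 1 0 0 0 0" --pt "1 46.5 1 0 0 0 0"

```text
time_s: 7.18
eef_pos: [471.6, 33.5, 23.7]
ee_rot: [0.562, 0.429, 0.562, -0.429]
force: [-0.1, 0.3, -2.3]
grip_width: 0.378
```

Emit:
carry_out --pt "1 0.5 0 0 0 0 0" --pt "1 0.5 0 0 0 0 0" --pt "1 0.5 0 0 0 0 0" --pt "1 0.5 0 0 0 0 0" --pt "1 0.5 0 0 0 0 0"

```text
time_s: 7.8
eef_pos: [471.6, 33.5, 23.5]
ee_rot: [0.562, 0.429, 0.562, -0.429]
force: [0.2, 0.7, -2.6]
grip_width: 0.376
```

Not yet on the floor. I'll lower it in small steps until the force changes.

Emit:
carry_out --pt "1 0.7 0 0 0 0 0" --pt "1 1.3 0 0 0 0 0" --pt "1 1.8 0 0 0 0 0" --pt "1 2 0 0 0 0 0" --pt "1 2 0 0 0 0 0"

```text
time_s: 8.43
eef_pos: [471.6, 33.5, 21.4]
ee_rot: [0.562, 0.429, 0.562, -0.429]
force: [0.3, -0.0, -2.0]
grip_width: 0.377
```

Emit:
carry_out --pt "1 0.5 0 0 0 0 0" --pt "1 1 0 0 0 0 0" --pt "1 1 0 0 0 0 0" --pt "1 1 0 0 0 0 0" --pt "1 1 0 0 0 0 0"

```text
time_s: 9.05
eef_pos: [471.7, 33.5, 21.2]
ee_rot: [0.562, 0.429, 0.562, -0.429]
force: [-4.8, 0.7, 10.2]
grip_width: 0.38
```

Contact, at TCP z≈21.3. I'll ease off, open and lift straight up.

Emit:
carry_out --pt "1 -0.7 0 0 0 0 0" --pt "1 -0.8 0 0 0 0 0" --pt "-0.2 -0.8 0 0 0 0 0" --pt "-0.6 -0.8 0 0 0 0 0" --pt "-0.6 -0.8 0 0 0 0 0"

```text
time_s: 9.68
eef_pos: [471.6, 33.5, 21.2]
ee_rot: [0.562, 0.429, 0.562, -0.429]
force: [0.1, -0.8, 0.4]
grip_width: 0.799
```

Emit:
carry_out --pt "-0.6 -5 0 0 0 0 0" --pt "-0.6 -20 0 0 0 0 0" --pt "-0.6 -50 0 0 0 0 0" --pt "-0.6 -85 0 0 0 0 0" --pt "1 -100 0 0 0 0 0"

```text
time_s: 10.3
eef_pos: [472.4, 33.4, 124.1]
ee_rot: [0.563, 0.43, 0.561, -0.428]
force: [-0.4, 1.2, -0.1]
grip_width: 0.603
```

```bash
python3 - <<'E'
from g import *
w=W(g,(-25,0,60));go([w[0],w[1],150],15.4,5)
E
```

```text
t 10.3 pos [472.4  33.4 124.1] F [-0.4  1.2 -0.1] g 0.603 | shift [-25.8  -1.5  32. ] turn [-0.1  0.1 -0.2] rows 0.7
```

Released, with the force near 0. Next I'll move over the housing with the gripper shut, look at the placing and find the slot.

Emit:
carry_out --pt "1 -13 -1 35 0 0 0" --pt "1 -26 -1.5 80 0 0 0" --pt "1 -26 -1.5 125 0 0 0" --pt "1 -26 -1.5 137 0 0 0" --pt "1 -26 -1.5 137 0 0 0"

```text
time_s: 10.92
eef_pos: [506.2, -99.1, 147.6]
ee_rot: [0.562, 0.429, 0.562, -0.429]
force: [-0.7, 0.2, -0.7]
grip_width: 0.004
```

Emit:
carry_out --pt "1 0 0 0 0 0 0" --pt "1 0 0 0 0 0 0" --pt "1 0 0 0 0 0 0" --pt "1 0 0 0 0 0 0" --pt "1 0 0 0 0 0 0"

```text
time_s: 11.55
eef_pos: [506.3, -99.0, 147.2]
ee_rot: [0.562, 0.429, 0.562, -0.429]
force: [-0.5, -0.4, 0.9]
grip_width: 0.001
```

```bash
python3 - <<'E'
from g import *
s=ctrl.sense();im=viewer.capture('wrist');pickle.dump(s,open('s5.pkl','wb'))
print(s['eef_pos'],s['grip_width']);C5=cam('wrist',s)
cv2.imwrite('pics/w5.png',cv2.resize(im[0:300,180:480,::-1],(600,600),interpolation=cv2.INTER_CUBIC))
for p in[(-58,0,50),(31,-26.5,50),(31,26.5,50),(101,-26.5,50),(101,26.5,50),(66,0,50)]:print(p,((w2p(C5,W(g,p))-[180,0])*2).round())
E
```

```text
[506.34349583 -99.00655943 147.22121046] 0.0010033153913722131
(-58, 0, 50) [287.  47.]
(31, -26.5, 50) [222. 295.]
(31, 26.5, 50) [352. 295.]
(101, -26.5, 50) [228. 455.]
(101, 26.5, 50) [347. 455.]
(66, 0, 50) [287. 378.]
```

View pics/w5.png

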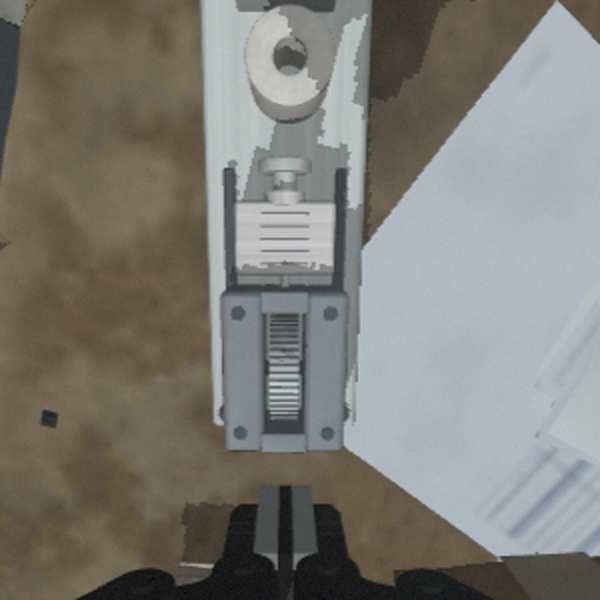

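The roller stands upright in the nest, top centre at about (290,57), clear of the anvil and 20-odd mm from the nose. The housing corners match my fit within 2–4 px. The slot runs over rows 312–432 at u≈285.

```bash
python3 - <<'E'
from g import *
C5=cam('wrist',pickle.load(open('s5.pkl','rb')));Q=lambda x,y,z:inv(p2w(C5,(180+x/2,y/2),z)).round(1)
print('slot ends',Q(285,312,50),Q(285,432,50),'sides',Q(266,380,50),Q(303,380,50),'hous',Q(222,293,50),Q(345,450,50),'roller top',Q(290,57,50),'nose',Q(285,165,31))
a=Q(285,312,50);b=Q(285,432,50);m=(a+b)/2;print(m)
for z in(75,64):
  w=W(g,(m[0]+9,m[1],z));go([w[0],w[1],z],15.4,5)
E
```

```text
slot ends [37.9 -0.9] [90.1 -1. ] sides [66.7 -9.1] [66.7  6.7] hous [ 30.1 -26.6] [98.5 25.4] roller top [-54.9   1.1] nose [-20.2  -0.8]
[64.   -0.95]
t 11.6 pos [506.3 -99.  147.2] F [-0.   0.3  1.1] g 0.001 | shift [72.2 -0.1 -6.7] turn [-0.1 -0.   0. ] rows 1.2
t 11.6 pos [506.3 -99.  147.2] F [-0.   0.3  1.1] g 0.001 | shift [83.2 -0.1 -6.7] turn [-0.1 -0.   0. ] rows 1.3
```

Emit:
carry_out --pt "1 30 0 -7 0 0 0" --pt "1 55 0 -7 0 0 0" --pt "1 72 0 -7 0 0 0" --pt "1 80 0 -7 0 0 0" --pt "1 83 0 -7 0 0 0"

```text
time_s: 12.22
eef_pos: [504.6, -92.4, 64.2]
ee_rot: [0.562, 0.429, 0.562, -0.429]
force: [0.7, 0.5, 0.1]
grip_width: 0.001
```

Emit:
carry_out --pt "1 0.3 0 0 0 0 0" --pt "1 0.7 0 0 0 0 0" --pt "1 1 0 0 0 0 0" --pt "1 1 0 0 0 0 0" --pt "1 1 0 0 0 0 0"

```text
time_s: 12.85
eef_pos: [504.5, -92.3, 63.3]
ee_rot: [0.562, 0.429, 0.562, -0.429]
force: [-0.8, -0.6, 0.4]
grip_width: 0.002
```

Emit:
carry_out --pt "1 0.5 0 0 0 0 0" --pt "1 1 0 0 0 0 0" --pt "1 1.2 0 0 0 0 0" --pt "1 1.2 0 0 0 0 0" --pt "1 1.2 0 0 0 0 0"

```text
time_s: 13.48
eef_pos: [504.5, -92.3, 62.0]
ee_rot: [0.562, 0.429, 0.562, -0.429]
force: [-0.2, 0.7, -0.4]
grip_width: -0.002
```

Emit:
carry_out --pt "1 0.5 0 0 0 0 0" --pt "1 1 0 0 0 0 0" --pt "1 1.3 0 0 0 0 0" --pt "1 1.3 0 0 0 0 0" --pt "1 1.3 0 0 0 0 0"

```text
time_s: 14.1
eef_pos: [504.5, -92.3, 60.7]
ee_rot: [0.562, 0.429, 0.562, -0.429]
force: [0.4, -0.0, -0.4]
grip_width: -0.002
```

```bash
python3 -c "
from g import *
s=ctrl.sense();print(s['force'],s['eef_pos'],inv(s['eef_pos']))"
```

```text
[ 0.37690161 -0.00693598 -0.35561559] [504.49834209 -92.31323465  60.71450392] [72.75211569 -0.82313417]
```

Emit:
carry_out --pt "1 0.5 0 0 0 0 0" --pt "1 1 0 0 0 0 0" --pt "1 1.3 0 0 0 0 0" --pt "1 1.3 0 0 0 0 0" --pt "1 1.3 0 0 0 0 0"

```text
time_s: 14.72
eef_pos: [504.5, -92.3, 59.4]
ee_rot: [0.562, 0.429, 0.562, -0.429]
force: [-0.6, -0.8, -0.5]
grip_width: -0.002
```

Emit:
carry_out --pt "1 0.5 0 0 0 0 0" --pt "1 1 0 0 0 0 0" --pt "1 1.3 0 0 0 0 0" --pt "1 1.3 0 0 0 0 0" --pt "1 1.3 0 0 0 0 0"

```text
time_s: 15.35
eef_pos: [504.5, -92.3, 58.2]
ee_rot: [0.562, 0.429, 0.562, -0.429]
force: [-0.4, 0.3, 1.4]
grip_width: -0.001
```

Emit:
carry_out --pt "1 0.3 0 0 0 0 0" --pt "1 0.7 0 0 0 0 0" --pt "1 0.7 0 0 0 0 0" --pt "1 0.7 0 0 0 0 0" --pt "1 0.7 0 0 0 0 0"

```text
time_s: 15.98
eef_pos: [504.6, -92.3, 57.5]
ee_rot: [0.562, 0.429, 0.562, -0.429]
force: [-0.9, -0.6, 4.1]
grip_width: -0.0
```

Emit:
carry_out --pt "1 0.4 0 0 0 0 0" --pt "1 0.7 0 0 0 0 0" --pt "1 0.7 0 0 0 0 0" --pt "1 0.7 0 0 0 0 0" --pt "1 0.7 0 0 0 0 0"

```text
time_s: 16.6
eef_pos: [504.6, -92.4, 57.0]
ee_rot: [0.562, 0.429, 0.562, -0.429]
force: [-0.7, 0.4, 6.0]
grip_width: 0.005
```

```bash
python3 -c "
from h import *
f=[]
for i in range(4):
    viewer.capture('wrist');f.append(ctrl.sense()['force'][2])
print(np.round(f,1),np.mean(f))"
```

```text
[6.8 7.1 5.9 7.8] 6.908873609234648
```

Press is about 7 N. I'll press slightly more and stroke towards -x.

Emit:
carry_out --pt "1 0.4 0 0 0 0 0" --pt "1 0.4 0 -4 0 0 0" --pt "1 0.4 0 -9 0 0 0" --pt "1 0.4 0 -13 0 0 0" --pt "1 0.4 0 -17 0 0 0"

```text
time_s: 17.42
eef_pos: [500.5, -76.8, 56.9]
ee_rot: [0.563, 0.429, 0.561, -0.429]
force: [-1.7, -4.5, 8.0]
grip_width: -0.001
```

```bash
python3 - <<'E'
from g import *
im=viewer.capture('wrist');s=ctrl.sense();print(s['force'],s['eef_pos'],inv(s['eef_pos']))
cv2.imwrite('pics/w6.png',cv2.resize(im[0:300,180:480,::-1],(600,600),interpolation=cv2.INTER_CUBIC))
E
```

```text
[-0.8856816  -4.16058757  6.81147801] [500.40129281 -76.38240717  56.91894625] [56.30335416 -0.54193766]
```

View pics/w6.png

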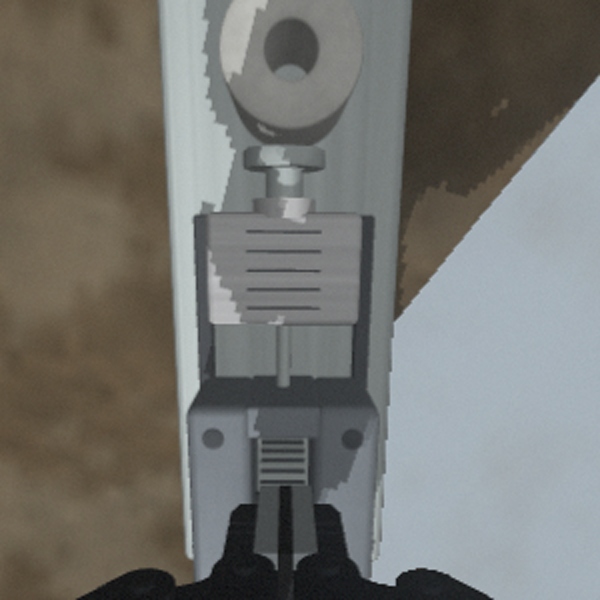

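The jaw has travelled about 17 mm: there's now a gap between jaw and housing, and the nose is close to the roller. Tangential force was about 4 N. Lift, go back, second stroke.

Emit:
carry_out --pt "1 -6 0 0 0 0 0" --pt "1 -6 0 17 0 0 0" --pt "1 -2.5 0 17 0 0 0" --pt "1 -0.6 0 17 0 0 0" --pt "1 0.1 0 17 0 0 0"

```text
time_s: 18.1
eef_pos: [504.8, -92.8, 56.5]
ee_rot: [0.563, 0.429, 0.562, -0.429]
force: [-1.1, -2.8, 7.1]
grip_width: -0.0
```

```bash
python3 -c "
from h import *
f=[]
for i in range(4):
    viewer.capture('wrist');f.append(ctrl.sense()['force'][2])
print(np.round(f,1),np.mean(f),ctrl.sense()['eef_pos'])"
```

```text
[7.3 8.3 6.5 7.5] 7.401953177309858 [504.81115569 -92.76683523  56.72099846]
```

Emit:
carry_out --pt "1 0.2 0 0 0 0 0" --pt "1 0.2 0 -4 0 0 0" --pt "1 0.2 0 -8 0 0 0" --pt "1 0.2 0 -12 0 0 0" --pt "1 0.2 0 -16 0 0 0"

```text
time_s: 18.92
eef_pos: [501.2, -78.1, 56.9]
ee_rot: [0.564, 0.429, 0.561, -0.429]
force: [0.9, -5.9, 6.6]
grip_width: -0.001
```

Emit:
carry_out --pt "1 -6 0 0 0 0 0" --pt "1 -6 0 16 0 0 0" --pt "1 -2.5 0 16 0 0 0" --pt "1 -0.6 0 16 0 0 0" --pt "1 0.1 0 16 0 0 0"

```text
time_s: 19.55
eef_pos: [504.8, -92.8, 56.3]
ee_rot: [0.563, 0.429, 0.562, -0.429]
force: [-2.0, -2.9, 9.4]
grip_width: -0.003
```

```bash
python3 - <<'E'
from g import *
f=[]
for i in range(4):
    im=viewer.capture('wrist');f.append(ctrl.sense()['force'][2])
print(np.round(f,1),np.mean(f),ctrl.sense()['eef_pos'])
cv2.imwrite('pics/w7.png',cv2.resize(im[0:300,180:480,::-1],(600,600),interpolation=cv2.INTER_CUBIC))
E
```

```text
[7.5 7.6 8.3 8.2] 7.904681295603467 [504.82174555 -92.78837139  56.42782519]
```

View pics/w7.png

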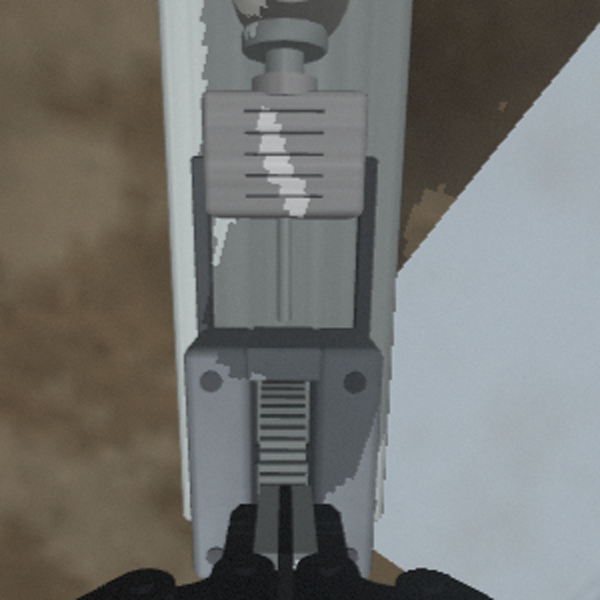

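The jaw has moved about 31 mm and its nose is pushing the roller. Third stroke.

Emit:
carry_out --pt "1 0.1 0 -2 0 0 0" --pt "1 0.1 0 -5 0 0 0" --pt "1 0.1 0 -8 0 0 0" --pt "1 0.1 0 -12 0 0 0" --pt "1 0.1 0 -15 0 0 0"

```text
time_s: 20.38
eef_pos: [502.0, -79.2, 56.9]
ee_rot: [0.564, 0.429, 0.56, -0.429]
force: [2.5, -7.0, 6.7]
grip_width: 0.0
```

```bash
python3 - <<'E'
from g import *
for i in range(3):
    im=viewer.capture('wrist');s=ctrl.sense();print(np.round(s['force'],1),inv(s['eef_pos']).round(1))
cv2.imwrite('pics/w8.png',cv2.resize(im[0:300,180:480,::-1],(600,600),interpolation=cv2.INTER_CUBIC))
a=cv2.imread('pics/w7.png')
E
```

```text
[ 1.7 -6.9  6.3] [59.1  0.2]
[ 1.3 -7.1  7.9] [59.2  0.2]
[ 2.4 -6.1  8.6] [59.3  0.2]
```

Tangential force rose to about 7 N, as it would once the jaw has closed. I'll lift off and look.

Emit:
carry_out --pt "1 -6 0 0 0 0 0" --pt "1 -30 0 5 0 0 0" --pt "1 -60 0 10 0 0 0" --pt "1 -90 0 10 0 0 0" --pt "1 -90 0 10 0 0 0"

```text
time_s: 21.15
eef_pos: [503.7, -87.4, 147.3]
ee_rot: [0.563, 0.429, 0.561, -0.429]
force: [0.2, 0.5, 0.4]
grip_width: 0.001
```

Emit:
carry_out --pt "1 0 0 -20 0 0 0" --pt "1 0 0 -20 0 0 0" --pt "1 0 0 -20 0 0 0" --pt "1 0 0 -20 0 0 0" --pt "1 0 0 -20 0 0 0"

```text
time_s: 21.78
eef_pos: [497.9, -68.4, 145.7]
ee_rot: [0.562, 0.429, 0.562, -0.429]
force: [-0.5, -0.7, 0.8]
grip_width: -0.003
```

```bash
python3 - <<'E'
from g import *
s=ctrl.sense();im=viewer.capture('wrist');pickle.dump(s,open('s9.pkl','wb'));print(s['eef_pos'],s['force'])
cv2.imwrite('pics/w9.png',cv2.resize(im[0:250,200:450,::-1],(600,600),interpolation=cv2.INTER_CUBIC))
E
```

```text
[497.90540767 -68.36061492 145.68037791] [-0.49894453 -0.6736397   0.76332646]
```

View pics/w9.png

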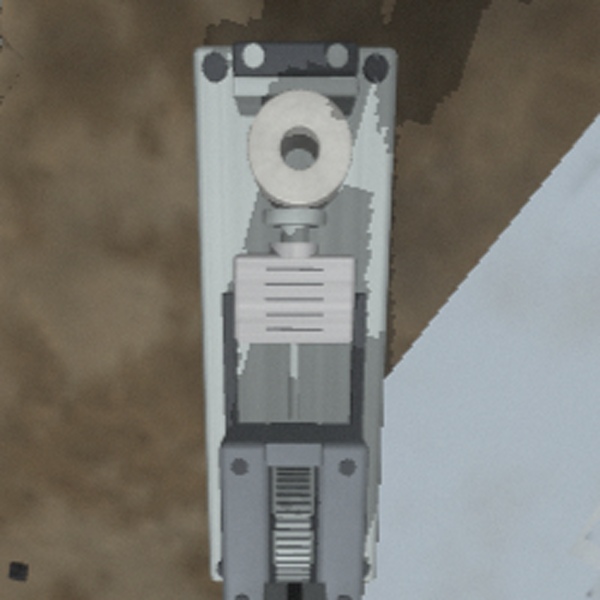

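The roller is upright, its top spanning rows 90–212 (centre ≈(300,149)), with the nose behind it. The anvil's top front edge is at row ≈78 and the foot of its face at ≈112. I'll check the contact gap numerically.

```bash
python3 - <<'E'
from g import *
s=pickle.load(open('s9.pkl','rb'));C=cam('wrist',s);Q=lambda x,y,z:inv(p2w(C,(200+x/2.4,y/2.4),z)).round(1)
for n,a in dict(platecorner=(197,46,12),platecR=(395,46,12),anvtop=(295,78,40),anvfoot=(245,112,12),rolF=(300,90,50),rolB=(300,212,50),rolL=(248,149,50),rolR=(352,149,50),noseT=(295,209,42),noseC=(265,218,31),jawF=(295,256,39),jawB=(295,341,39),hous=(290,443,50),).items():print(n,Q(*a))
E
```

```text
platecorner [-103.1  -34.4]
platecR [-102.9   34.5]
anvtop [-86.2  -0.4]
anvfoot [-82.4 -18.2]
rolF [-80.4   1.1]
rolB [-45.7   1.1]
rolL [-64.1 -15.1]
rolR [-64.   17.4]
noseT [-47.3  -0.4]
noseC [-45.5 -10.8]
jawF [-32.7  -0.5]
jawB [-4.4 -0.5]
hous [29.8 -2.4]
```

```bash
python3 - <<'E'
from g import *
s=pickle.load(open('s9.pkl','rb'));C=cam('wrist',s);Q=lambda x,y,z:inv(p2w(C,(200+x/2.4,y/2.4),z)).round(1)
for r in(44,78,82,97,100,112):print(r,Q(295,r,40),Q(295,r,12))
im=cv2.cvtColor(cv2.imread('pics/w9.png'),6)
for x in(243,252,350):print(x,im[36:124:3,x])
a=cv2.imread('pics/w9.png')[30:240,180:410];cv2.imwrite('pics/w9c.png',cv2.resize(a,(657,600),interpolation=cv2.INTER_CUBIC))
E
```

```text
44 [-95.6  -0.3] [-103.6   -0.3]
78 [-86.2  -0.4] [-93.1  -0.3]
82 [-85.   -0.4] [-91.9  -0.3]
97 [-80.8  -0.4] [-87.1  -0.3]
100 [-79.9  -0.4] [-86.2  -0.3]
112 [-76.5  -0.4] [-82.4  -0.4]
243 [ 63  65  59  76 103 125 150 141 112 100  81  82  79  71 172 179 180 182
 182 180 134 113 114 119 118 115 125 178 184 183]
252 [ 62  61  88 180 181 184 182 182 180 184 170  96  81  66 164 180 180 184
 184 179 133 112 111 118 118 115 121 167 181 177]
350 [ 50  49  49  61  57  56  55  60  57  61  60  59  48  54 136 127 131 129
 132 125  88  67  65  69  73  77  96 130 129 128]
```

View pics/w9c.png

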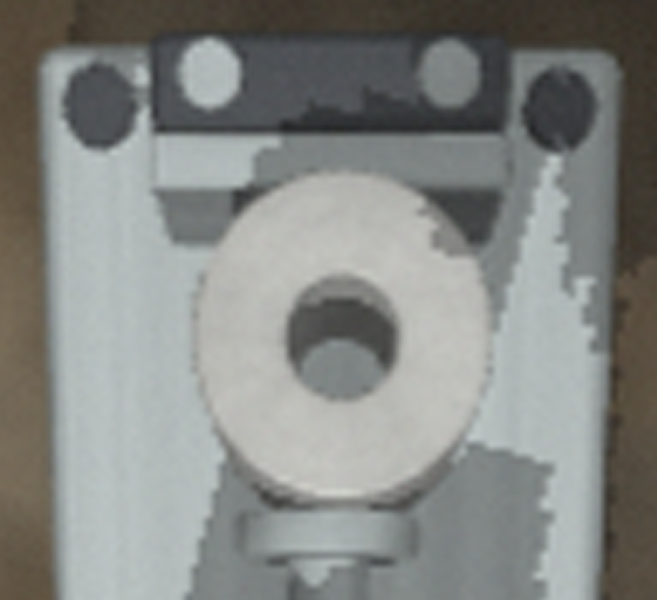

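On a closer look the light strip is also part of the anvil's top, so the face lies at x≈-81.5 and the roller's front edge at ≈-80.4. That means touching within measurement error. One more stroke at the same pressure will confirm that the jaw has stalled; if it has, the tip just slips.

Emit:
carry_out --pt "1 40 0 25 0 0 0" --pt "1 70 0 25 0 0 0" --pt "1 83 0 25 0 0 0" --pt "1 87.5 0 25 0 0 0" --pt "1 89 0 25 0 0 0"

```text
time_s: 22.45
eef_pos: [504.8, -92.4, 57.6]
ee_rot: [0.563, 0.429, 0.562, -0.429]
force: [-2.8, -0.4, 3.8]
grip_width: 0.0
```

Emit:
carry_out --pt "1 0.4 0 0 0 0 0" --pt "1 0.8 0 0 0 0 0" --pt "1 0.9 0 0 0 0 0" --pt "1 0.9 0 0 0 0 0" --pt "1 0.9 0 0 0 0 0"

```text
time_s: 23.08
eef_pos: [504.9, -92.5, 56.8]
ee_rot: [0.563, 0.429, 0.562, -0.429]
force: [-3.0, -0.9, 6.3]
grip_width: -0.002
```

```bash
python3 - <<'E'
from g import *
f=[]
for i in range(4):
    viewer.capture('wrist');f.append(ctrl.sense()['force'])
print(np.mean(f,0).round(1),ctrl.sense()['eef_pos'],inv(ctrl.sense()['eef_pos']))
E
```

```text
[-2.2 -0.7  6.9] [504.87516626 -92.52509814  56.82619127] [73.05544684 -0.51663986]
```

Emit:
carry_out --pt "1 0.3 0 0 0 0 0" --pt "1 0.3 0 -3 0 0 0" --pt "1 0.3 0 -5 0 0 0" --pt "1 0.3 0 -6 0 0 0" --pt "1 0.3 0 -6 0 0 0"

```text
time_s: 23.9
eef_pos: [504.5, -87.9, 57.1]
ee_rot: [0.564, 0.429, 0.56, -0.429]
force: [0.9, -6.0, 6.0]
grip_width: -0.004
```

Emit:
carry_out --pt "1 0 0 -2 0 0 0" --pt "1 0 0 -4 0 0 0" --pt "1 0 0 -6 0 0 0" --pt "1 0 0 -8 0 0 0" --pt "1 0 0 -9 0 0 0"

```text
time_s: 24.52
eef_pos: [502.4, -79.2, 57.2]
ee_rot: [0.564, 0.429, 0.56, -0.429]
force: [1.3, -4.4, 5.7]
grip_width: -0.0
```

Emit:
carry_out --pt "1 -6 0 0 0 0 0" --pt "1 -30 0 5 0 0 0" --pt "1 -60 0 -10 0 0 0" --pt "1 -90 0 -10 0 0 0" --pt "1 -90 0 -10 0 0 0"

```text
time_s: 25.15
eef_pos: [498.8, -68.2, 147.7]
ee_rot: [0.564, 0.429, 0.561, -0.428]
force: [-0.5, 0.2, -0.3]
grip_width: 0.001
```

Emit:
carry_out --pt "1 0 0 0 0 0 0" --pt "1 0 0 0 0 0 0" --pt "1 0 0 0 0 0 0" --pt "1 0 0 0 0 0 0" --pt "1 0 0 0 0 0 0"

```text
time_s: 25.78
eef_pos: [497.9, -68.2, 145.5]
ee_rot: [0.562, 0.429, 0.562, -0.429]
force: [1.1, -0.4, -1.0]
grip_width: -0.002
```

```bash
python3 - <<'E'
from g import *
s=ctrl.sense();im=viewer.capture('wrist');pickle.dump(s,open('s10.pkl','wb'));print(s['eef_pos'],s['force'])
b=cv2.resize(im[0:250,200:450,::-1],(600,600),interpolation=cv2.INTER_CUBIC);cv2.imwrite('pics/w10.png',b)
a=cv2.imread('pics/w9.png')
f=lambda i:cv2.cvtColor(i,6)
for n,(x0,y0,x1,y1) in dict(anvil=(200,50,390,88),roller=(260,130,340,190),jaw=(240,262,350,335),hous=(225,445,265,500)).items():
    r=cv2.matchTemplate(f(b)[y0-20:y1+20,x0-20:x1+20],f(a)[y0:y1,x0:x1],5);l=cv2.minMaxLoc(r);print(n,l[1],np.array(l[3])-20)
cv2.imwrite('pics/cmp.png',np.hstack([a[30:360,180:410],b[30:360,180:410]]))
E
```

```text
[497.86859536 -68.19479784 145.50005587] [ 1.08847783 -0.3561102  -1.00430312]
anvil 0.9883524775505066 [0 0]
roller 0.9949310421943665 [0 0]
jaw 0.8626651763916016 [0 2]
hous 0.9735522866249084 [0 0]
```

I'm at the picture limit, so I'll go by numbers. The roller and anvil did not shift at all between the two views, and the tip slipped, so the roller is home. The last stroke slipped at only about 6 N of press, so one short final stroke nearer 8–9 N will set the grip with more margin.

Emit:
carry_out --pt "1 40 0 21 0 0 0" --pt "1 70 0 21 0 0 0" --pt "1 82 0 21 0 0 0" --pt "1 86.5 0 21 0 0 0" --pt "1 88 0 21 0 0 0"

```text
time_s: 26.45
eef_pos: [503.9, -88.5, 58.3]
ee_rot: [0.563, 0.429, 0.562, -0.429]
force: [-0.7, -0.2, 0.8]
grip_width: -0.001
```

Emit:
carry_out --pt "1 0.6 0 0 0 0 0" --pt "1 1.2 0 0 0 0 0" --pt "1 1.8 0 0 0 0 0" --pt "1 2 0 -1 0 0 0" --pt "1 2.1 0 -2 0 0 0"

```text
time_s: 27.08
eef_pos: [503.8, -87.5, 56.8]
ee_rot: [0.563, 0.429, 0.561, -0.429]
force: [-0.8, -5.3, 8.0]
grip_width: -0.002
```

```bash
python3 - <<'E'
from g import *
f=[]
for i in range(3):
    viewer.capture('wrist');f.append(ctrl.sense()['force'])
print(np.mean(f,0).round(1),ctrl.sense()['eef_pos'],inv(ctrl.sense()['eef_pos']))
E
```

```text
[-1.2 -4.1  8.3] [503.82055829 -87.59708345  56.79230043] [68.02285547 -0.22473216]
```

Emit:
carry_out --pt "1 0.1 0 -1.5 0 0 0" --pt "1 0.2 0 -3 0 0 0" --pt "1 0.3 0 -5 0 0 0" --pt "1 0.3 0 -6.5 0 0 0" --pt "1 0.3 0 -8 0 0 0"

```text
time_s: 27.85
eef_pos: [502.6, -80.6, 56.8]
ee_rot: [0.565, 0.429, 0.56, -0.429]
force: [0.7, -7.8, 6.9]
grip_width: 0.002
```

Emit:
carry_out --pt "1 -6 0 0 0 0 0" --pt "1 -30 0 5 0 0 0" --pt "1 -60 0 -13 0 0 0" --pt "1 -90 0 -13 0 0 0" --pt "1 -90 0 -13 0 0 0"

```text
time_s: 28.48
eef_pos: [498.1, -66.2, 147.1]
ee_rot: [0.563, 0.429, 0.561, -0.428]
force: [-0.1, -0.3, -0.7]
grip_width: 0.001
```

Emit:
carry_out --pt "1 0 0 0 0 0 0" --pt "1 0 0 0 0 0 0" --pt "1 0 0 0 0 0 0" --pt "1 0 0 0 0 0 0" --pt "1 0 0 0 0 0 0"

```text
time_s: 29.1
eef_pos: [497.3, -66.3, 145.1]
ee_rot: [0.562, 0.429, 0.562, -0.429]
force: [0.4, 0.2, -0.7]
grip_width: 0.0
```

```bash
python3 - <<'E'
from g import *
s=ctrl.sense();im=viewer.capture('wrist');print(s['eef_pos'],s['force'])
c=cv2.resize(im[0:250,200:450,::-1],(600,600),interpolation=cv2.INTER_CUBIC);cv2.imwrite('pics/w11.png',c)
f=lambda i:cv2.cvtColor(i,6)
def edges(i):  # subpixel rows of strongest vertical gradients at jaw front/back, housing edge, anvil
    p=f(i)[:,308:345].mean(1);d=np.abs(np.gradient(p));o=[]
    for a,b in((245,268),(332,350),(425,452)):
        w=d[a:b]**2;o.append((w*np.arange(a,b)).sum()/w.sum())
    return np.round(o,1)
for n in('w9','w10','w11'):print(n,edges(cv2.imread(f'pics/{n}.png')))
a=cv2.imread('pics/w10.png')
for n,(x0,y0,x1,y1) in dict(anvil=(200,50,390,88),roller=(260,130,340,190),nose=(255,205,335,228),jaw=(240,262,350,335),hous=(225,445,265,500)).items():
    r=cv2.matchTemplate(f(c)[y0-20:y1+20,x0-20:x1+20],f(a)[y0:y1,x0:x1],5);l=cv2.minMaxLoc(r);print(n,l[1],np.array(l[3])-20)
E
```

```text
[497.33724111 -66.27991659 145.10898255] [ 0.35542734  0.24098115 -0.66202172]
w9 [257.7 342.1 441.8]
w10 [258.6 342.5 439.3]
w11 [263.8 342.6 434.4]
anvil 0.9832685589790344 [0 7]
roller 0.9941191673278809 [0 7]
nose 0.953707754611969 [0 7]
jaw 0.9667025208473206 [0 5]
hous 0.9738127589225769 [0 6]
```

The last stroke slipped with about 7.8 N tangential. Allowing 4 N of slide friction, the grip is about 3–4 N. The jaw went slightly forward while nose and roller stayed still against the anvil. I'll hand it in.

```bash
python3 -c "
from rig import order
print(order.finish_job())"
```

```text
the job is handed in; nothing more can be done
None
```

The roller is in the nest, pushed up against the anvil with the jaw closed on it, and I handed the job in at about 29 s. I stood it about 8 mm in front of the anvil and released it. The jaw was moved only by wheel strokes: five in all, at about 6–9 N of press. The last three ended with the tip slipping.

**Last checks:**
- **Roller:** it stands upright and about 1 mm off centre. Its front edge measured within about 1 mm of the anvil face, which is as fine as I could measure. It did not move against the anvil during the last two strokes.
- **Grip:** I could only infer this. The tip slipped at about 7.8 N tangential, less about 4 N of slide friction, which leaves roughly 3–4 N on the roller.
- **Robot:** it ended clear of everything, with no contact force beyond sensor noise. I did not look at the bystanders again after the first pictures, but no move went near them.

**Disagreements:**
- **Anvil face:** my first estimate was about 2.5 mm too far back because I misread an edge on the anvil's top. I corrected it from the close view.
- **Jaw position:** after the fourth stroke, at only about 6 N, the jaw looked about 0.5 mm back from before. That is near my measurement noise. I made the fifth stroke at about 8 N to restore the grip, and the jaw image then moved forward again.
- **Final view:** I had used all 12 pictures, so the last two checks compared images numerically instead of by eye.

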